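Grade stacking pillars by length on a slotted gauge

TASK

Sort the three brass pillars by length with the bench gauge: push each one sideways along the deck so that, kept square and close to the scribed centre line, it drops through the first slot that is long enough for it; the one too long for both slots goes on off the end of the deck into the open trough. Slide the pillars rather than lifting them off the deck, and leave the other things on the bench where they are.

Things in the scene. Friction and masses are not known exactly. Their poses are not given: they have to be found in the camera images.
- gauge: Fixed grey gauge box, 190 mm (x) by 391 mm (y from -184 to +207), turned up to 0.2 rad. Origin at bench level on the deck's centre line, scribed along y. Stock slides to its -y. Flat grey deck: top 64 mm above the bench, 4 mm thick, y +207 (feed end, open) to -128. Guide rails along its sides, 11 mm above the deck, inner faces at x = -89 and +89.
- slot_short (a point): Centre of the first, short slot through the deck, on its top: 90 mm long (gauge x) by 30 mm wide (y), at gauge y = -25 mm. Below it bay 1, y +2 to -54, closed at the sides; its floor is 50 mm below the deck's underside, as in the other bays. Axes as the gauge's.
- slot_mid (a point): Centre of the second, longer slot, on the deck's top: 126 mm long (gauge x) by 30 mm wide (y), at gauge y = -87 mm. Below it bay 2, y -58 to -118. Axes as the gauge's.
- deck_end (a point): Middle of the deck's far edge, on its top, at gauge y = -128 mm. Beyond it bay 3, a trough open at the top, to y = -181 mm; its end wall is 54 mm high, 10 mm lower than the deck. Axes as the gauge's.
- pillar_short: Hexagonal brass pillar 72 mm long, 18 mm across flats (20.8 mm over corners), 0.15 kg, a hole in each end. Origin at its middle; x is its long axis. It starts on a flat on the feed part of the deck, across it within 0.1 rad, up to 12 mm off the centre line; the three lie one behind the other, 70 mm apart, in any order (gauge y about 45, 115, 185 mm).
- pillar_mid: The same, 108 mm long, about 0.23 kg. Origin at its middle; x is its long axis. Like the others it rests on a flat, so its side corners are 9 mm above the deck and the faces above them slope: a fingertip must push it at or below that height or it rides up over it.
- pillar_long: The same, 144 mm long, about 0.31 kg. Origin at its middle; x is its long axis.
- driver: Small yellow screwdriver, 149 mm, loose on the bench beyond the feed end. Bystander; origin under its middle, y along it.
- cutters: Green side cutters, 122 mm, loose on the bench to the right. Bystander; origin under the middle, y along it.
- bottle: Dropper bottle, 35 mm across, 94 mm high, loose behind the gauge. Bystander; origin under its middle.
- spool: Solder spool, 52 mm across, 36 mm high, loose at the left. Bystander; origin near its middle, on the bench.
- board: Circuit board 113 x 142 mm lying loose at the right, 26 mm high at its tallest part. Bystander; origin under its middle.
There are look-alikes about, which are no part of the job. What is shaped like the pillar_short but black or pink is not meant.

How it is judged:
At the end, for the whole second after the job is handed in: The 72 mm pillar lies in the bay under the short slot, the 108 mm pillar in the bay under the longer slot and the 144 mm pillar in the trough beyond the deck's end, each at rest with its middle at least 15 mm below the deck (y of pillar_short in the frame of gauge between -0.054 and 0.002 m and z of each of pillar_short, pillar_mid, pillar_long in the frame of gauge below 0.045 m and y of pillar_mid in the frame of gauge between -0.118 and -0.058 m and y of pillar_long in the frame of gauge between -0.181 and -0.122 m and linear speed of each of pillar_short, pillar_mid, pillar_long below 0.02 m/s and x of pillar_short in the frame of gauge between -0.095 and 0.095 m and x of pillar_mid in the frame of gauge between -0.095 and 0.095 m and x of pillar_long in the frame of gauge between -0.095 and 0.095 m); the robot touches nothing.
It fails at once if a pillar is lifted off the deck (its middle more than 30 mm higher than where it lay on the deck) (z of any of pillar_short, pillar_mid, pillar_long in the frame of gauge above 0.103 m).
It fails at once if a loose bystander is shifted by more than 30 mm (distance of any of driver, cutters, bottle, spool, board from where it was at the start of the episode above 0.03 m).
It also fails if it takes over 61 s, if anything falls off the work surface, if the arm or the gripper's body presses on something with over 40 N, if the wrist force passes 120 N, or if a joint passes its speed limit or range.

ROBOT

A 6-joint arm with a two-finger parallel gripper is mounted at the origin on a cart in front of the work surface, level with it; the furniture and walls round the work are solid. World frame = base frame: x ahead of the robot, y to its left, z up, the work surface at z = 0. Lengths are in m, angles in rad, forces in N, time in s.
With the tool pointing down it reaches from about 0.25 to 0.8 m from the base axis. Payload 8.5 kg.
Tool frame: the origin (TCP) lies at the very end of the fingers, on their centre line; the grasp point (between the pads) lies r.hold_point_z behind it (r.hold_point_z is the distance from the TCP to the grasp point, in m); z points along the fingers, y is the line along which they close (so a half turn about z gives the same grasp; the last joint's range is limited). The gripper opens to 85 mm and grips with 20 to 120 N. Pads are 22 mm wide; open, the fingers measure 114 mm over their backs; the gripper's body (76 mm by 85 mm) begins 54 mm behind the grasp point. The pads swing forward as they close: fully open they stand 13 mm farther back than shut.
Start: joints at [1.143, 0.238, -0.013, 1.319, 0, 1.571], TCP at [0.218, 0.478, 0.231] pointing down, gripper open.
Joint ranges: [-2.66, 2.66], [-1.03, 1.9], [-1.14, 1.46], [-1.82, 2.27], [-1.45, 1.34], [-3.14, 3.14]. Speed limits (rad/s): [2.22, 2.22, 2.79, 3.14, 3.14, 3.14].

INTERFACE

Orientations are given as a 3x3 rotation matrix whose columns are the frame's x, y, z axes.
In Python, from cell import r, eyes gives the robot as it stands. Calls block until the motion is done:
- r.move_ptp(position, orientation): joint-space move of the TCP to a pose.
- r.move_linear(position, feed=0.15, ori=None): straight line of the TCP; ori=None keeps the orientation; feed is the mean speed in m/s.
- r.move_joints(angles): joint-space move.
- r.gripper_to(opening, grip_force=None): finger opening in m; grip_force is the grip in N (None keeps the last); returns when the fingers have stopped.
- r.wait(seconds).
- r.ik(position, orientation): joint angles nearest the present ones, or None.
- r.observe(): the state.
- eyes.grab_frame(name): name is "scene" or "top"; returns a dict with "frame" (384x512x3 uint8, red, green, blue), "range_z" (384x512 float32, m along the optical axis (not along the pixel's ray), 0 where there is no reading), "fx", "fy", "cx", "cy" (pixels), "R" (3x3) and "t" (3): a world point X has camera coordinates R X + t. Camera axes: x right, y down, z forward; pixel columns grow to the right and rows downward; lengths in m; the calibration is good to about 2 mm. A picture is of the moment at which its call begins.
A pose or a line that the arm cannot do raises r.IKError and nothing moves.
- r.job_done(): hands the job in; it is judged then, once.
The state is a dict: "time": time; "q": joint angles; "joint_vel": joint speeds; "joint_efforts": joint torques, N m; "tcp_pos": TCP position; "ee_rot": TCP orientation; "contact_force": force on the tool from outside, world axes, zero at the start; "torque": the same for the moment, N m; "width": finger opening in m; "grip_force": force on a finger pad.
Only numpy, scipy, OpenCV 4.12 (cv2) and the standard library are available. Lean on these libraries where they do the work, as an engineer would, in place of code of your own. Each camera call takes 0.05 s, during which the arm holds its last target. There are 200 camera calls.

## Working session

There is one attempt and no reset: what is moved stays moved. The work goes in short steps, each a Python script; the robot and the scene stay as the last script left them, time stands still between calls to the robot, and variables do not carry over. Pictures are saved under pics/ and viewed, at most 10 in all, crops included, and the job is handed in when it is done.

```bash
mkdir -p pics; ls
python3 - <<'E'
from cell import r,eyes
import cv2,numpy as np
for n in("top","scene"):
    f=eyes.grab_frame(n); np.savez(n+".npz",**f)
    cv2.imwrite(f"pics/{n}0.png",cv2.resize(f["frame"][:,:,::-1],(800,600),interpolation=cv2.INTER_CUBIC))
    print(n,f["fx"],f["cx"],f["cy"],f["R"].round(3).tolist(),f["t"])
o=r.observe();print(o["time"],o["tcp_pos"],o["ee_rot"],r.hold_point_z)
E
```

```text
pics
top 349.7923054959226 255.65688477643118 190.33415687001795 [[-0.019, -1.0, -0.008], [-0.995, 0.02, -0.098], [0.098, 0.006, -0.995]] [0.02358343 0.57301369 1.17443779]
scene 473.25683204520186 262.1554471920718 190.59220755391758 [[0.851, -0.524, -0.021], [-0.313, -0.474, -0.823], [0.421, 0.708, -0.567]] [-0.48884855  0.25858357  1.14283779]
0.1 [0.21768223 0.4773733  0.23074701] [[-9.09860586e-01  4.14913768e-01 -5.28238742e-04]
 [ 4.14914105e-01  9.09859887e-01 -1.12745334e-03]
 [ 1.28273286e-05 -1.24499906e-03 -9.99999225e-01]] 0.0187
```

View pics/top0.png

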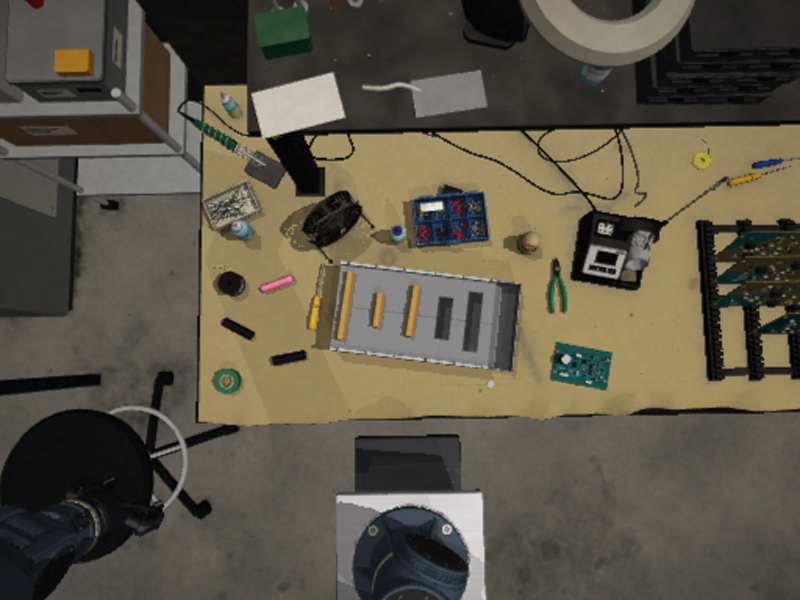

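View pics/scene0.png

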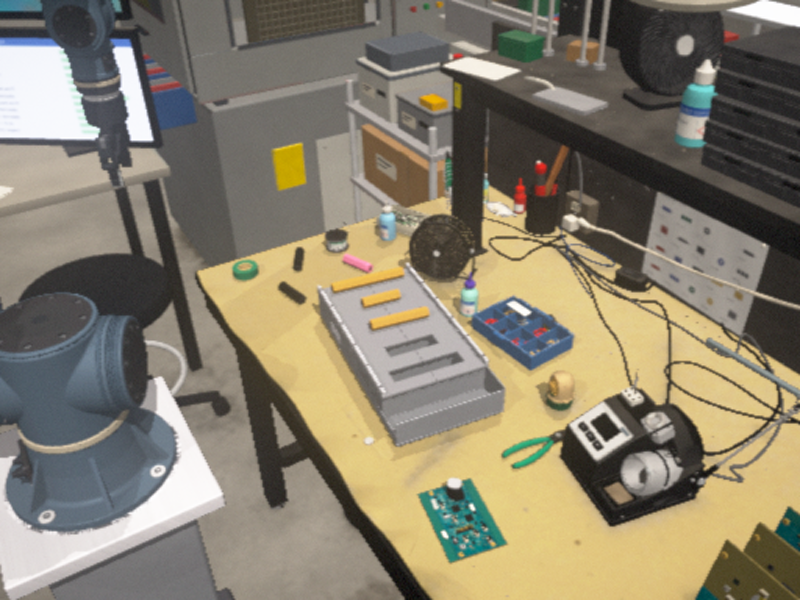

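The top view shows the gauge with its feed end on the left. Brass pillars lie at about px (345,305), (378,310) and (413,310): long, short, mid. The slots are at (443,318) and (473,321), and the trough at (507,325). The look-alikes, pink at (277,283) and black at (238,328) and (288,357), are off the gauge. The only brass one of short length is at (378,310).

```bash
cat > meas.py <<'E'
import numpy as np,cv2
def cloud(f):
    v,u=np.mgrid[0:384,0:512]; z=f["range_z"]
    P=np.stack([(u-f["cx"])/f["fx"]*z,(v-f["cy"])/f["fy"]*z,z],-1)
    return (P-f["t"])@f["R"]           # R^T (P-t)
def onplane(f,uv,h):
    d=np.c_[(uv[:,0]-f["cx"])/f["fx"],(uv[:,1]-f["cy"])/f["fy"],np.ones(len(uv))]@f["R"]
    c=-f["R"].T@f["t"]; return c+d*((h-c[2])/d[:,2])[:,None]
def rect(P):
    (c,(a,b),_)=q=cv2.minAreaRect((P[:,:2]*1000).astype(np.float32))
    bx=cv2.boxPoints(q); e=[bx[1]-bx[0],bx[2]-bx[1]]
    l=max(e,key=np.linalg.norm); s=min(e,key=np.linalg.norm)
    return np.array(c),l,s
def blobs(m,amin):
    n,lab,st,_=cv2.connectedComponentsWithStats(m.astype(np.uint8))
    return [lab==i for i in range(1,n) if st[i,4]>=amin]
def orange(f):
    h=cv2.cvtColor(f["frame"],cv2.COLOR_RGB2HSV)
    return (abs(h[...,0].astype(int)-18)<8)&(h[...,1]>140)&(h[...,2]>120)
E
python3 - <<'E'
from meas import *
for n in("top","scene"):
    f=dict(np.load(n+".npz")); X=cloud(f)
    roi=(X[...,0]>.15)&(X[...,0]<.65)&(X[...,1]>-.35)&(X[...,1]<.35)&(f["range_z"]>0)
    deck=roi&(X[...,2]>.056)&(X[...,2]<.079)
    B=max(blobs(deck,500),key=lambda b:b.sum()); c,l,s=rect(X[B])
    print(n,"deck rect",c,np.linalg.norm(l),np.linalg.norm(s),"yaw",np.degrees(np.arctan2(l[1],l[0])), "z med",np.median(X[B][:,2]))
    for b in blobs(roi&orange(f)&(X[...,2]>.066),15):
        c,l,s=rect(X[b]); v,u=np.nonzero(b)
        print(" brass px",u.mean(),v.mean(),"c",c,"mean",X[b].mean(0)*1000,np.linalg.norm(l),np.linalg.norm(s),"ang",np.degrees(np.arctan2(l[1],l[0])),"zmax",X[b][:,2].max())
    holes=roi&(X[...,2]<.05)
    for b in blobs(holes&(cv2.morphologyEx(deck.astype(np.uint8),cv2.MORPH_CLOSE,np.ones((25,25)))>0),30):
        v,u=np.nonzero(b);P=onplane(f,np.c_[u,v].astype(float),.064);c,l,s=rect(P)
        print(" hole px",u.mean(),v.mean(),c,P.mean(0)*1000,np.linalg.norm(l),np.linalg.norm(s),np.degrees(np.arctan2(l[1],l[0])))
f=dict(np.load("top.npz"));im=f["frame"][160:245,195:340,::-1]
cv2.imwrite("pics/c.png",cv2.resize(im,None,fx=5.5,fy=5.5,interpolation=cv2.INTER_CUBIC))
E
```

```text
top deck rect [532.14923096 -28.83580017] 362.95047 190.91898 yaw 82.0186 z med 0.06425791093853679
 brass px 220.80392156862746 195.2843137254902 c [554.77600098 127.00873566] mean [554.23506433 126.90661833  80.97550268] 140.02171 14.8135195 ang -9.510716 zmax 0.08880057155204762
 brass px 263.8357142857143 198.60714285714286 c [540.53253174 -14.27629089] mean [540.44720212 -14.1485309   81.11513991] 104.18864 14.288617 ang -10.255594 zmax 0.08856985631685711
 brass px 241.82474226804123 197.89690721649484 c [544.36529541  58.08905029] mean [544.18543957  58.00428046  80.79052914] 68.63604 14.386966 ang -8.773431 zmax 0.0879564389733068
 hole px 322.0502092050209 204.84379358437937 [ 516.93389893 -207.43225098] [ 517.29910718 -207.04266185   64.        ] 158.82048 50.321182 -7.916461
 hole px 301.8333333333333 205.72321428571428 [ 515.83300781 -140.09089661] [ 515.61991517 -139.95985675   64.        ] 125.29017 29.4957 -7.8919587
 hole px 283.33609958506224 203.45228215767634 [524.54821777 -78.81584167] [524.30165896 -78.83119138  64.        ] 89.10347 29.633717 -8.568848
scene dec
[... 372 characters left out ...]
.08688375] 69.761826 18.104443 ang -5.6761713 zmax 0.08457781611548144
 brass px 255.0142857142857 203.1952380952381 c [542.14318848 -19.60308838] mean [540.48260763 -20.63109075  78.43423018] 104.70719 18.430897 ang -10.444522 zmax 0.08472001570474795
 hole px 263.0259067357513 221.01554404145077 [527.13476562 -84.44234467] [526.57315349 -84.73082339  64.        ] 87.284706 25.755096 -7.9315634
 hole px 272.21835443037975 234.53481012658227 [ 518.24188232 -145.69140625] [ 517.04135616 -145.58446139   64.        ] 123.54666 26.265965 -7.8328595
 hole px 301.7947494033413 246.10262529832934 [ 541.63928223 -222.68748474] [ 554.52172675 -223.5336797    64.        ] 102.38801 56.803093 -7.297811
```

View pics/c.png

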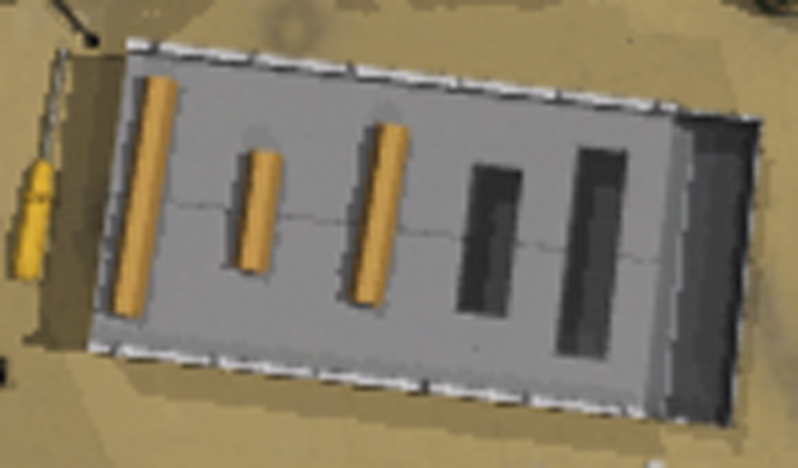

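The enlarged crop confirms the order. Nearest the slots is the mid pillar (104 mm measured), then the short one (69), then the long one (140). The gauge is yawed about -8°, and the pillar tops are at about 0.081 m, as they must be. I'll straddle each pillar lightly, slide it onto the centre line and square it, then loosen the grip and push it until it drops.

```bash
cat > act.py <<'E'
import numpy as np
from cell import r,eyes
G=np.array([.5286,-.0565]); YAW=np.radians(-7.95); Z=.0672
ex=np.array([np.cos(YAW),np.sin(YAW)]); ey=np.array([-ex[1],ex[0]])
def ori(a):                      # tool z down, tool y along gauge y
    c,s=np.cos(a),np.sin(a); return np.array([[-c,-s,0],[-s,c,0],[0,0,-1.]])
def g(y,z,x=0): return np.r_[G+x*ex+y*ey,z]
def say(t):
    o=r.observe(); print(t,"t%.1f"%o["time"],"tcp",o["tcp_pos"].round(4) if hasattr(o["tcp_pos"],"round") else o["tcp_pos"],"F",np.round(o["contact_force"],1),"w%.4f"%o["width"],"g%.1f"%o["grip_force"])
def grab(p,ang):
    r.gripper_to(.045,20)
    r.move_ptp(np.r_[p,.135],ori(np.radians(ang)))
    r.move_linear(np.r_[p,Z],feed=.12); say("down")
    r.gripper_to(.0,20); say("grip")
def slide(y0,y1,near=None):      # gripped to y0, loose push to y1
    o=np.array(r.observe()["tcp_pos"])[:2]-G
    r.move_linear(g(o@ey-.012,Z),feed=.06,ori=ori(YAW))
    r.move_linear(g(y0,Z),feed=.12); say("slid")
    r.gripper_to(.026,20); r.move_linear(g(y1,Z),feed=.05); say("pushed")
    r.wait(.3)
def look(name):
    import cv2
    r.move_linear(np.r_[np.array(r.observe()["tcp_pos"])[:2],.135],feed=.15)
E
python3 - <<'E'
from act import *
import cv2
grab(np.array([.5413,-.0167]),-10.3)
slide(-.057,-.092)
f=eyes.grab_frame("scene")
cv2.imwrite("pics/a1.png",cv2.resize(f["frame"][140:290,180:380,::-1],None,fx=4,fy=4,interpolation=cv2.INTER_CUBIC))
say("end")
E
```

```text
down t3.4 tcp [ 0.5417 -0.0165  0.0677] F [ 0.5 -0.   0.5] w0.0452 g0.0
grip t3.8 tcp [ 0.542  -0.0164  0.0682] F [-0.   1.4  6.1] w0.0192 g19.6
slid t5.0 tcp [ 0.5215 -0.1131  0.0683] F [-0.   1.1  8.2] w0.0195 g20.2
pushed t6.1 tcp [ 0.5158 -0.1477  0.0672] F [ 0.5  0.7 -0.3] w0.0263 g0.0
end t6.5 tcp [ 0.5159 -0.1474  0.0672] F [-0.5 -0.6  1.1] w0.0262 g0.0
```

View pics/a1.png

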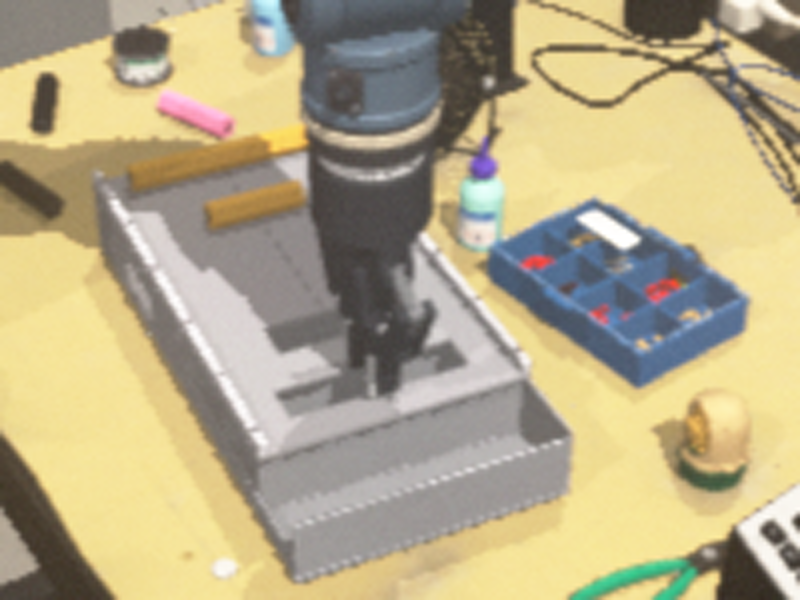

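The view shows the deck clear between the slots (slot 2 at about (375,375)) with no pillar on it, so the mid one dropped into slot 2. The short and long pillars are still at (255,205) and (200,165). The short one is next, 1 mm higher.

```bash
sed -i 's/Z=.0672/Z=.0682/' act.py
python3 - <<'E'
from act import *
import cv2
r.move_linear(g(-.092,.13),feed=.2)
grab(np.array([.5451,.0555]),-8.5)
slide(.004,-.030)
r.move_linear(g(-.03,.13),feed=.2)
r.move_ptp(g(.13,.2),ori(YAW))
f=eyes.grab_frame("top"); np.savez("t2.npz",**f)
cv2.imwrite("pics/a2.png",cv2.resize(f["frame"][160:245,195:340,::-1],None,fx=5.5,fy=5.5,interpolation=cv2.INTER_CUBIC))
say("end")
E
```

```text
down t8.8 tcp [0.5455 0.0549 0.0686] F [ 0.6 -0.1  0. ] w0.0451 g0.0
grip t9.1 tcp [0.5459 0.0556 0.0692] F [-0.4 -0.4  7.2] w0.0194 g19.7
slid t10.4 tcp [ 0.5299 -0.053   0.0692] F [-0.4 -0.8  7.2] w0.0193 g19.7
pushed t11.5 tcp [ 0.5244 -0.0863  0.0682] F [-0.1 -0.7 -0.8] w0.0257 g0.0
end t13.1 tcp [0.5459 0.0714 0.1988] F [-0.3 -0.1  0. ] w0.0257 g0.0
```

View pics/a2.png

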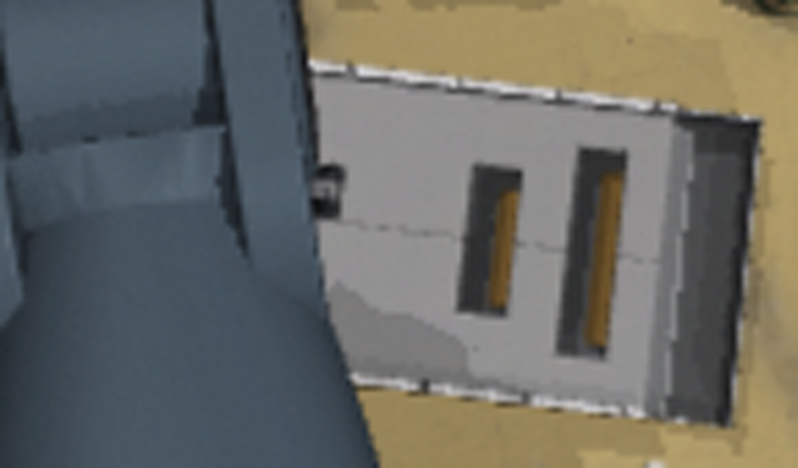

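Both lie in their bays: short at (503,250) under slot 1, mid at (603,262) under slot 2. The long one is next.

Run:
```python
from act import *
import cv2
grab(np.array([.5553,.1244]),-9.3)
slide(-.112,-.150)
r.move_linear(g(-.15,.14),feed=.2)
r.move_ptp(g(.10,.25),ori(YAW))
f=eyes.grab_frame("top"); np.savez("t3.npz",**f)
cv2.imwrite("pics/a3.png",cv2.resize(f["frame"][160:245,195:340,::-1],None,fx=5.5,fy=5.5,interpolation=cv2.INTER_CUBIC))
say("end")
```

```text
down t14.5 tcp [0.556  0.1242 0.0692] F [ 1.   0.3 -0.2] w0.0453 g0.0
grip t14.8 tcp [0.5562 0.1249 0.0695] F [-1.   1.3  6.1] w0.0198 g19.5
slid t17.7 tcp [ 0.5142 -0.1665  0.0695] F [0.9 7.4 9.9] w0.0194 g20.2
pushed t18.9 tcp [ 0.5078 -0.2051  0.0682] F [0.3 0.8 0.3] w0.0262 g0.0
end t20.8 tcp [0.5421 0.0414 0.249 ] F [-0.7  0.6  0.1] w0.0263 g0.0
```

View pics/a3.png

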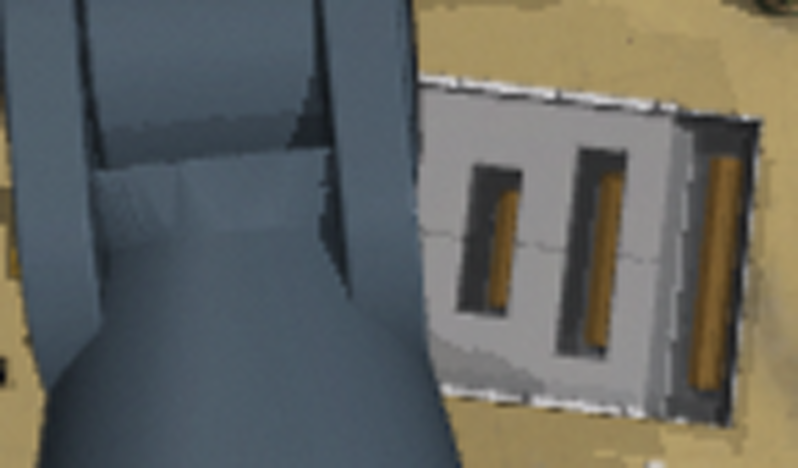

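The long pillar lies in the trough at (717,272). I'll check the pillar heights, then hand in.

Run:
```python
from meas import *
from act import *
f=dict(np.load("t3.npz"));X=cloud(f);h=cv2.cvtColor(f["frame"],cv2.COLOR_RGB2HSV)
m=(abs(h[...,0].astype(int)-18)<8)&(h[...,1]>140)&(X[...,2]>.012)&(X[...,2]<.1); m[:,:270]=0;m[:,335:]=0;m[:160]=0;m[245:]=0
zs=[]
for b in blobs(m,20):
    c=np.median(X[b],0);d=c[:2]-G;zs.append(c[2]);print("gauge x,y",d@ex,d@ey,"z",c[2])
if len(zs)==3 and max(zs)<.045: print(r.job_done())
```

```text
gauge x,y -0.0009692615205818438 -0.16762281224266382 z 0.026775694768142157
gauge x,y 0.0009845146238858734 -0.097553575404773 z 0.0267185925560753
gauge x,y 0.0003053957763388922 -0.034167213206477344 z 0.02735472619452477
the job is handed in; nothing more can be done
None
```

The job is handed in: the 72 mm pillar lies in bay 1, the 108 mm in bay 2 and the 144 mm in the trough; each was slid with a light grip up to its drop point, then pushed loose until it fell, in about 21 s, and I took no final look at the bystanders.

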